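Put the mixed-up games back on their own display stands

ROBOT

A 6-joint arm with a two-finger parallel gripper is mounted at the origin on the work surface. World frame = base frame: x ahead of the robot, y to its left, z up, the work surface at z = 0. Lengths are in m, angles in degrees, forces in N, time in s.
With the tool pointing down it reaches from about 0.35 to 0.875 m from the base axis. Payload 4.2 kg.
Tool frame: the origin (TCP) lies midway between the tips of the shut fingers; the grasp point (between the pads) lies 19 mm behind it; y points along the fingers, z is the direction in which the jaws open and shut, and the axes are right-handed (so a half turn about y gives the same grasp; the last joint's range is limited). The gripper opens to 87 mm and grips with 3 to 60 N. Pads are 19 mm wide; open, the fingers measure 117 mm over their backs; the gripper's body (75 mm by 190 mm) begins 51 mm behind the grasp point.
Start: joints at [-58.98, 22.042, 0.453, 0, -68.411, -14.817], TCP at [0.174, -0.6, 0.189] pointing down, gripper open.
Joint ranges: [-179.83, 179.83], [-69.29, 118.12], [-61.27, 80.66], [-181.25, 117.63], [-171.15, -9.14], [-177.46, 177.46]. Speed limits (degrees/s): [159.86, 159.86, 180, 180, 180, 180].

INTERFACE

Orientations are given as [roll, pitch, yaw] about the fixed x, y, z axes, in that order (R = Rz(yaw) Ry(pitch) Rx(roll)).
In Python, from workcell import env gives the robot as it stands. The module is installed in compiled form; this text tells all that it offers. Calls block until the motion is done:
- env.goto(position, orientation): joint-space move of the TCP to a pose.
- env.move_straight(position, rotation=None, rate=0.15, force_limit=None): straight line of the TCP; rotation=None keeps the orientation; rate is the mean speed in m/s. With force_limit (N) it stops when the force on the tool has changed by that much, and returns True; else False.
- env.set_joints(angles): joint-space move.
- env.gripper_to(opening, grasp_force=None): opening from 0.0 (shut) to 1.0 (fully open); grasp_force is the grip in N (None keeps the last); returns when the fingers have stopped.
- env.dwell(seconds).
- env.inverse_kinematics(position, orientation): joint angles nearest the present ones, or None.
- env.read_state(): the state.
- env.grab_frame(name): name is "scene" or "top" or "wrist"; returns a dict with "image" (480x640x3 uint8, blue, green, red), "fx", "fy", "cx", "cy" (pixels), "position" and "orientation" of the camera in the world. Camera axes: x right, y up, looking along -z (the intrinsics and any distortion apply to the point x, -y, -z); pixel columns grow to the right and rows downward; lengths in m; the calibration is good to about 2 mm. A picture is of the moment at which its call begins. There is no depth.
A pose or a line that the arm cannot do raises env.Unreachable and nothing moves.
- env.close_job(): hands the job in, once; it reports no verdict.
Trained networks look in a picture, given as the dict that the camera call returned (one of the last four; its "shot" number tells which), for a name from the list of things; names that differ only in an ending like _2 or _b are one class to them, and where a whole thing is asked for, a point or a joint stands for the part that bears it (a point fixed in the world has none). Each returns a list of dicts, best first, with "score" (0 to 1); they miss things now and then, are a little off and sometimes report something else, mostly with a low value. They report only what shows in the picture. A call takes as long as a camera call. They do not tell look-alikes from the thing itself.
- env.search_frame(picture, thing): "xyz" ([x, y, z] in m, in world coordinates, good to about 4 mm: the middle of the surface that is visible of it).
- env.trace(picture, thing): "mask" (480x640 bool, what is visible of it).
The state is a dict: "clock": time; "joint_positions": joint angles; "qvel": joint speeds; "joint_torque": joint torques, N m; "position": TCP position; "tool_rot": TCP orientation; "force": force on the tool from outside, world axes, zero at the start; "wrist_torque": the same for the moment, N m; "opening": opening from 0.0 (shut) to 1.0 (fully open).
Only numpy, scipy, OpenCV 4.12 (cv2) and the standard library are available. Lean on these libraries where they do the work, as an engineer would, in place of code of your own. Each camera call takes 0.05 s, during which the arm holds its last target.

TASK

The red, blue and yellow games on the display stands are mixed up (one of them may already be right): bring each to the stand of its own colour, using the empty green stand as the free spot and never setting any of these three down on the counter. Only when all three are right, put the green game from the counter onto the green stand. Leave every game flat, in the middle of its stand, the boxes lengthwise along the stand and square to it, and let go.

Things in the scene. Friction and masses are not known exactly. Their poses are not given: they have to be found in the camera images.
- game_red: Loose red game box, a white die face and a yellow bar on its lid: 92 (x) x 56 (y) x 40 mm high, a closed box. Origin at the centre of its underside; x along its 92 mm length, z up. About 0.24 kg. Starts upright on one of the red, blue and yellow stands, not always square to it.
- game_blue: Loose blue round game tin with a steel ring and a white star on its lid: diameter 58 mm, 50 mm high, closed. Origin at the centre of its underside; z up; its yaw does not matter. About 0.22 kg. Starts upright on one of the red, blue and yellow stands, not always square to it.
- game_yellow: Loose yellow game box, a red pawn figure on its lid: 84 (x) x 58 (y) x 32 mm high, a closed box. Origin at the centre of its underside; x along its 84 mm length, z up. About 0.2 kg. Starts upright on one of the red, blue and yellow stands, not always square to it.
- game_green: Loose green game box, an orange puzzle piece on its lid: 74 (x) x 52 (y) x 55 mm high, a closed box. Origin at the centre of its underside; x along its 74 mm length, z up. About 0.26 kg. Starts upright on the bare counter (z = 0), beside the stands, at any yaw within 0.6 rad.
- stand_red: Fixed display stand: a low wooden plinth with a red top, 120 (its x) x 100 (its y) x 20 mm high, flat on top without a rim; a thin white ticket strip, flush, runs along its +x edge. Origin at the centre of its underside, on the counter, so its top is at z = +20 mm; x along its 120 mm length, z up. Its yaw varies by up to about 0.3 rad. At the start a game of the three stands on it.
- stand_blue: Fixed display stand: a low wooden plinth with a blue top, 120 (its x) x 100 (its y) x 20 mm high, flat on top without a rim; a thin white ticket strip, flush, runs along its +x edge. Origin at the centre of its underside, on the counter, so its top is at z = +20 mm; x along its 120 mm length, z up. Its yaw varies by up to about 0.3 rad. At the start a game of the three stands on it.
- stand_yellow: Fixed display stand: a low wooden plinth with a yellow top, 120 (its x) x 100 (its y) x 20 mm high, flat on top without a rim; a thin white ticket strip, flush, runs along its +x edge. Origin at the centre of its underside, on the counter, so its top is at z = +20 mm; x along its 120 mm length, z up. Its yaw varies by up to about 0.3 rad. At the start a game of the three stands on it.
- stand_green: Fixed display stand: a low wooden plinth with a green top, 120 (its x) x 100 (its y) x 20 mm high, flat on top without a rim; a thin white ticket strip, flush, runs along its +x edge. Origin at the centre of its underside, on the counter, so its top is at z = +20 mm; x along its 120 mm length, z up. Its yaw varies by up to about 0.3 rad. It is empty at the start: the free spot.
Things that resemble listed ones, but are neither listed nor needed, are in the scene too. Of the things like the game_blue, leave any that is brown or pink; of the rest the smaller one is meant.

How it is judged (in metres and radians):
On the way:
1. the red, blue and yellow games stand released on the stands of their own colours, while the green game is not yet on its stand (horizontal distance between game_red and stand_red below 0.015 m and z of game_red in the frame of stand_red between 0.016 and 0.024 m and angle between each of game_red, game_blue, game_yellow's own z axis and vertical below 0.1 rad and linear speed of each of game_red, game_blue, game_yellow below 0.03 m/s and angular speed of each of game_red, game_blue, game_yellow below 0.3 rad/s and contact force between the fingers and game_red below 0.1 N and angle between the x axis of game_red and the x axis of stand_red, either way round below 0.2 rad and horizontal distance between game_blue and stand_blue below 0.015 m and z of game_blue in the frame of stand_blue between 0.016 and 0.024 m and contact force between the fingers and game_blue below 0.1 N and horizontal distance between game_yellow and stand_yellow below 0.015 m and z of game_yellow in the frame of stand_yellow between 0.016 and 0.024 m and contact force between the fingers and game_yellow below 0.1 N and angle between the x axis of game_yellow and the x axis of stand_yellow, either way round below 0.2 rad and horizontal distance between game_green and stand_green above 0.08 m), for 0.2 s.
At the end, for the whole second after the job is handed in: Each of the four games rests flat and released on the stand of its own colour: centre within 15 mm of the stand's centre, underside within 4 mm of its top, tilt under 0.1 rad, the boxes' long sides within 0.2 rad of the stand's long side (either way round) (horizontal distance between game_red and stand_red below 0.015 m and z of game_red in the frame of stand_red between 0.016 and 0.024 m and angle between each of game_red, game_blue, game_yellow, game_green's own z axis and vertical below 0.1 rad and linear speed of each of game_red, game_blue, game_yellow, game_green below 0.03 m/s and angular speed of each of game_red, game_blue, game_yellow, game_green below 0.3 rad/s and contact force between the fingers and game_red below 0.1 N and angle between the x axis of game_red and the x axis of stand_red, either way round below 0.2 rad and horizontal distance between game_blue and stand_blue below 0.015 m and z of game_blue in the frame of stand_blue between 0.016 and 0.024 m and contact force between the fingers and game_blue below 0.1 N and horizontal distance between game_yellow and stand_yellow below 0.015 m and z of game_yellow in the frame of stand_yellow between 0.016 and 0.024 m and contact force between the fingers and game_yellow below 0.1 N and angle between the x axis of game_yellow and the x axis of stand_yellow, either way round below 0.2 rad and horizontal distance between game_green and stand_green below 0.015 m and z of game_green in the frame of stand_green between 0.016 and 0.024 m and contact force between the fingers and game_green below 0.1 N and angle between the x axis of game_green and the x axis of stand_green, either way round below 0.2 rad); the robot touches nothing.
It fails at once if the red game is set down on or falls to the counter (height (world z) of game_red below 0.012 m).
It fails at once if the blue game is set down on or falls to the counter (height (world z) of game_blue below 0.012 m).
It fails at once if the yellow game is set down on or falls to the counter (height (world z) of game_yellow below 0.012 m).
It also fails if it takes over 141 s, if anything falls off the work surface, if the arm or the gripper's body presses on something with over 40 N, if the wrist force passes 120 N, or if a joint passes its speed limit or range.

## Working session

There is one attempt and no reset: what is moved stays moved. The work goes in short steps, each a Python script; the robot and the scene stay as the last script left them, time stands still between calls to the robot, and variables do not carry over. Pictures are saved under pics/ and viewed, and the job is handed in when it is done.

```bash
mkdir -p pics; ls; python3 - <<'E'
from workcell import env
import cv2
for n in ["scene","top","wrist"]:
    f=env.grab_frame(n); cv2.imwrite(f"pics/{n}0.png",f["image"])
    print(n,f["fx"],f["fy"],f["cx"],f["cy"],f["position"],f["orientation"],[k for k in f])
s=env.read_state(); print(s)
E
```

```text
pics
scene 548.1938031335403 548.1938031335403 318.80378553809595 249.97713789561882 [0.86184084 0.72663836 0.60228464] [ 57.31954129   0.9238865  153.56669242] ['image', 'fx', 'fy', 'cx', 'cy', 'position', 'orientation', 'shot']
top 463.1366040396759 463.1366040396759 320.95427886172587 242.96263147332374 [ 0.28730655 -0.03678956  0.84304019] [ 14.27670139  -0.21191484 -92.60653983] ['image', 'fx', 'fy', 'cx', 'cy', 'position', 'orientation', 'shot']
wrist 398.02423339575375 398.02423339575375 318.4924950734162 241.00975167320587 [ 0.09555667 -0.623315    0.38332596] [-17.11442496  -0.12055472 106.18260336] ['image', 'fx', 'fy', 'cx', 'cy', 'position', 'orientation', 'shot']
{'clock': 0.15, 'joint_positions': array([-5.89793303e+01,  2.20811129e+01,  3.98658205e-01, -1.92932446e-02,
       -6.84117208e+01, -1.48158071e+01]), 'qvel': array([ 0.02410233, -0.18678161,  0.1219463 ,  0.15761276,  0.06969191,
        0.0630426 ]), 'joint_torque': array([-1.88008967e-04, -3.91052270e+01,  1.87586188e+01,  4.22234237e+00,
        1.23547576e-02, -1.33749977e-04]), 'position': array([ 0.17427796, -0.59968577,  0.18791536]), 'tool_rot': array([-8.99043701e+01,  6.75000711e-03,  1.61977549e+01]), 'force': array([-0.4879043 , -0.63296783,  0.68020778]), 'wrist_torque': array([0.00711314, 0.0305158 , 0.00837532]), 'opening': 1.003741399602905}
```

View pics/scene0.png

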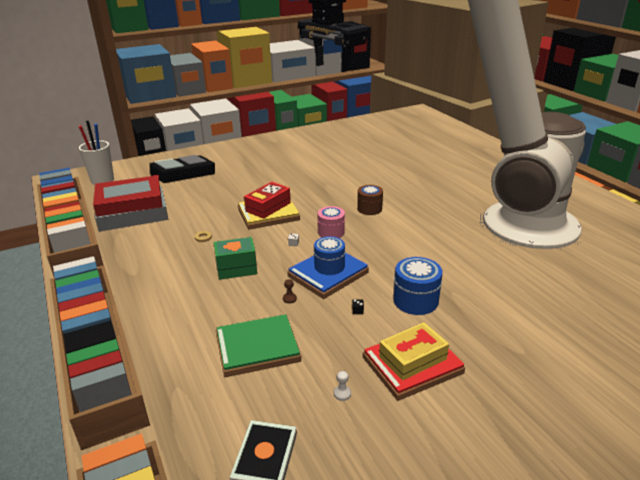

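View pics/top0.png

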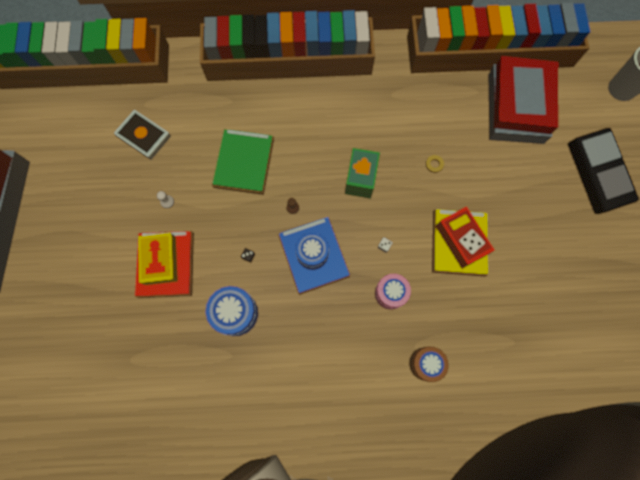

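View pics/wrist0.png

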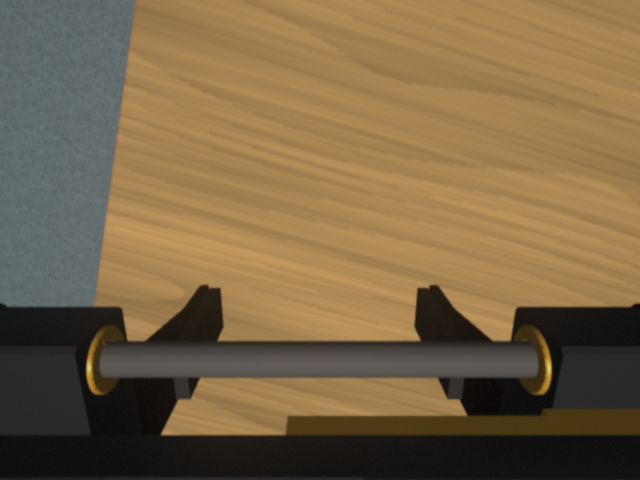

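The small blue tin is already on the blue stand (top view, about 312,250). Yellow sits on red (155,260) and red on yellow (466,237), rotated. The green stand (243,161) is empty and the green box is at (362,172). The large blue tin at (231,311) and the pink and brown tins are decoys. Next I'll measure.

```bash
cat > h.py <<'E'
import numpy as np, cv2
from scipy.spatial.transform import Rotation as R
from scipy.optimize import minimize
from workcell import env
DIM=dict(game_red=(92,56,40),game_blue=(58,58,50),game_yellow=(84,58,32),game_green=(74,52,55),stand=(120,100,20))
def Rm(o): return R.from_euler('xyz',o,degrees=True).as_matrix()
def proj(f,P):
    P=np.atleast_2d(P); c=(P-np.array(f["position"]))@Rm(f["orientation"])
    return np.c_[f["cx"]+f["fx"]*c[:,0]/-c[:,2], f["cy"]+f["fy"]*-c[:,1]/-c[:,2]]
def back(f,uv,z):
    uv=np.atleast_2d(uv).astype(float)
    d=np.c_[(uv[:,0]-f["cx"])/f["fx"],-(uv[:,1]-f["cy"])/f["fy"],-np.ones(len(uv))]@Rm(f["orientation"]).T
    p=np.array(f["position"]); t=(z-p[2])/d[:,2]
    return p+d*t[:,None]
def rect(x,y,yaw,L,W,z):
    c,s=np.cos(yaw),np.sin(yaw)
    q=np.array([[L,W],[-L,W],[-L,-W],[L,-W]])/2
    return np.c_[q@np.array([[c,s],[-s,c]])+[x,y],np.full(4,z)]
E
python3 - <<'E'
from h import *
import pickle
fr={}
for n in ["top","scene"]:
    f=env.grab_frame(n); fr[n]=f
    im=f["image"].copy()
    for t in ["game_red","game_blue","game_yellow","game_green","stand_red","stand_blue","stand_yellow","stand_green"]:
        s=env.search_frame(f,t); m=env.trace(f,t)
        f["s_"+t]=s; f["m_"+t]=m
        print(n,t,[(round(a["score"],2),np.round(a["xyz"],3).tolist()) for a in s][:4],[(round(a["score"],2),int(a["mask"].sum())) for a in m][:4])
        if m: 
            cs,_=cv2.findContours(m[0]["mask"].astype(np.uint8),0,1); cv2.drawContours(im,cs,-1,(255,0,255),1)
    cv2.imwrite(f"pics/{n}_m.png",im)
pickle.dump(fr,open("fr.pkl","wb"))
E
```

```text
top game_red [(0.91, [0.49, -0.297, 0.062])] [(0.68, 2082)]
top game_blue [(0.88, [0.47, -0.031, 0.072]), (0.86, [0.372, 0.106, 0.069]), (0.7, [0.397, -0.168, 0.05]), (0.33, [0.462, -0.035, 0.022])] [(0.8, 1014), (0.76, 1006), (0.71, 2060), (0.6, 1097)]
top game_yellow [(0.94, [0.476, 0.239, 0.052])] [(0.91, 1854)]
top game_green [(0.84, [0.612, -0.126, 0.055])] []
top stand_red [(0.91, [0.448, 0.212, 0.02])] [(0.9, 1834)]
top stand_blue [(0.6, [0.463, -0.035, 0.024])] [(0.71, 2514)]
top stand_yellow [(0.87, [0.462, -0.279, 0.022])] [(0.94, 1716)]
top stand_green [(0.84, [0.661, 0.09, 0.025]), (0.33, [0.462, -0.279, 0.025])] [(0.69, 3058)]
scene game_red [(0.71, [0.497, -0.285, 0.048])] [(0.83, 1169), (0.73, 1713)]
scene game_blue [(0.97, [0.406, -0.153, 0.035]), (0.85, [0.284, -0.205, 0.037]), (0.76, [0.392, 0.13, 0.058]), (0.69, [0.483, -0.012, 0.06])] [(0.96, 755), (0.87, 813), (0.68, 1093), (0.63, 2625)]
scene game_yellow [(0.93, [0.487, 0.253, 0.051])] [(0.64, 2535)]
scene game_green [(0.67, [0.629, -0.11, 0.045])] [(0.64, 1468), (0.52, 2549)]
scene stand_red [(0.87, [0.506, 0.278, 0.018])] [(0.56, 2150)]
scene stand_blue [] [(0.57, 1745)]
scene stand_yellow [(0.86, [0.502, -0.262, 0.015]), (0.22, [0.486, 0.255, 0.055])] [(0.56, 846)]
scene stand_green [(0.91, [0.676, 0.108, 0.017])] [(0.64, 3872)]
```

View pics/top_m.png

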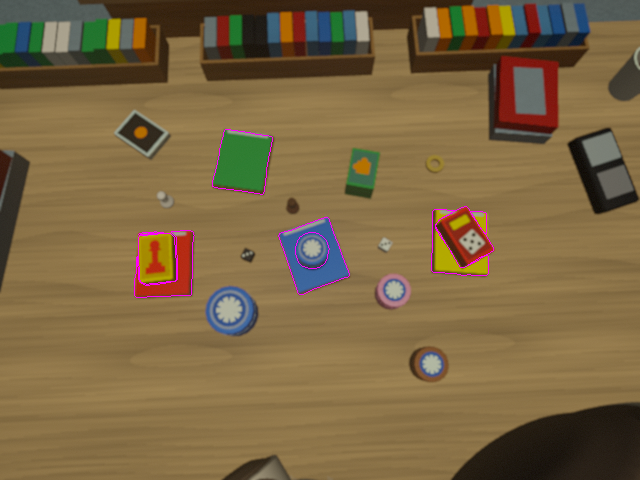

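View pics/scene_m.png

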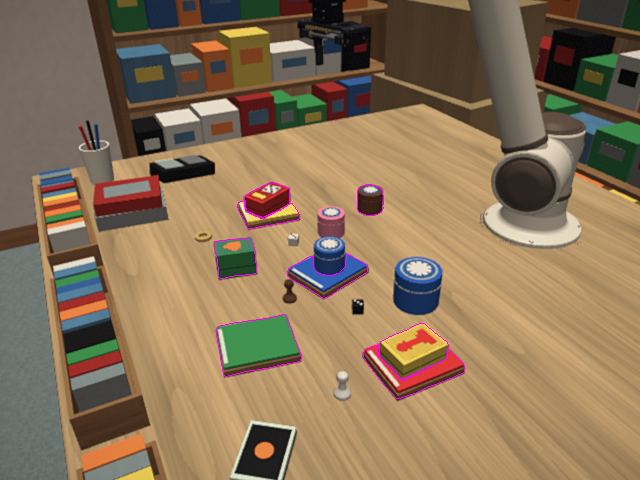

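```bash
cat >> h.py <<'E'
def solid(f,x,y,yaw,dims,z0,round_=False,S=4):
    L,W,H=np.array(dims)/1000
    if round_:
        a=np.linspace(0,2*np.pi,48,endpoint=False); q=np.c_[x+L/2*np.cos(a),y+L/2*np.sin(a),0*a+z0]
    else: q=rect(x,y,yaw,L,W,z0)
    P=np.r_[q,q+[0,0,H]]
    return cv2.convexHull(proj(f,P).astype(np.float32))[:,0]
def raster(poly,shape=(480,640)):
    m=np.zeros(shape,np.uint8); cv2.fillPoly(m,[np.round(poly*256+0).astype(np.int32)],255,cv2.LINE_AA,8); return m/255.
def fit(obs,dims,x0,z0,round_=False,occl=None,freez=False):
    # obs: list of (frame,mask); occl: per-obs soft occluder mask to remove
    def cost(p):
        c=0
        for i,(f,m) in enumerate(obs):
            s=raster(solid(f,p[0]/100,p[1]/100,p[2]/10,dims,(p[3]/100 if freez else z0),round_))
            if occl is not None and occl[i] is not None: s=s*(1-occl[i])
            mm=m.astype(float)
            if occl is not None and occl[i] is not None: mm=mm*(1-occl[i])
            c+=np.abs(s-mm).sum()/max(mm.sum(),1)
        return c
    best=None
    for dy in (-.25,0,.25):
        s=np.array([x0[0]*100,x0[1]*100,(x0[2]+dy)*10]+([z0*100] if freez else []))
        sim=np.vstack([s]+[s+np.eye(len(s))[k]*(1.0 if k!=2 else 2.5) for k in range(len(s))])
        r=minimize(cost,s,method="Nelder-Mead",options=dict(initial_simplex=sim,xatol=2e-3,fatol=1e-4,maxiter=400))
        if best is None or r.fun<best.fun: best=r
    p=best.x; return np.array([p[0]/100,p[1]/100,p[2]/10]+([p[3]/100] if freez else [])),best.fun
E
cat > m1.py <<'E'
from h import *
import pickle
fr=pickle.load(open("fr.pkl","rb")); T,S=fr["top"],fr["scene"]
hsv=cv2.cvtColor(T["image"],cv2.COLOR_BGR2HSV)
g=np.zeros((480,640),np.uint8); roi=(slice(140,205),slice(335,392))
g[roi]=cv2.inRange(hsv,(40,80,20),(85,255,255))[roi]
cs,_=cv2.findContours(cv2.morphologyEx(g,cv2.MORPH_CLOSE,np.ones((9,9))),0,1); g[:]=0
cv2.drawContours(g,[max(cs,key=cv2.contourArea)],-1,1,-1)
def mk(f,t,pt):  # mask containing predicted point
    u,v=np.round(proj(f,pt)[0]).astype(int)
    l=[a["mask"] for a in f["m_"+t] if a["mask"][v,u]]
    return min(l,key=lambda m:m.sum()) if l else None
G={}
yaw0=dict(game_red=.6,game_blue=0,game_yellow=0,game_green=0)
for t,c,z0 in [("game_red",(.49,-.297,.06),.02),("game_blue",(.47,-.031,.07),.02),("game_yellow",(.476,.239,.052),.02),("game_green",(.612,-.126,.055),0)]:
    mt=mk(T,t,c); ms=mk(S,t,c)
    if t=="game_green": mt=g
    print(t,mt is not None,ms is not None)
    obs=[(f,m) for f,m in ((T,mt),(S,ms)) if m is not None]
    for y in ([.5,-.5,0] if t!="game_blue" else [0]):
        p,cst=fit(obs,DIM[t],(c[0],c[1],y),z0,t=="game_blue",freez=True)
        print("  ",p.round(4),np.degrees(p[2]).round(1),round(cst,3))
        if t not in G or cst<G[t][1]: G[t]=(p,cst)
    for o in obs: print("    single",fit([o],DIM[t],G[t][0],z0,t=="game_blue")[0].round(4))
ST={}
for t,c,on in [("red",(.448,.212),"game_yellow"),("blue",(.463,-.035),"game_blue"),("yellow",(.462,-.279),"game_red"),("green",(.661,.09),None)]:
    obs=[];oc=[]
    for f in (T,S):
        m=f["m_stand_"+t][0]["mask"]
        o=None
        if on:
            p=G[on][0]; o=np.clip(cv2.dilate(raster(solid(f,p[0],p[1],p[2],DIM[on],p[3],on=="game_blue")),np.ones((5,5))),0,1)
        obs.append((f,m)); oc.append(o)
    p,cst=fit(obs,DIM["stand"],(c[0],c[1],0),0,occl=oc,freez=True); ST[t]=p
    print(t,p.round(4),np.degrees(p[2]).round(1),round(cst,3),[fit([a],DIM["stand"],p,0,occl=[b])[0].round(4) for a,b in zip(obs,oc)])
pickle.dump((G,ST),open("fit.pkl","wb"))
for n,f in fr.items():
    im=cv2.resize(f["image"],(1280,960))
    for t,(p,_) in G.items(): cv2.polylines(im,[(solid(f,*p[:3],DIM[t],p[3],t=="game_blue")*2).astype(int)],1,(255,0,255),1)
    for t,p in ST.items(): cv2.polylines(im,[(solid(f,*p[:3],DIM["stand"],p[3])*2).astype(int)],1,(255,255,0),1)
    cv2.imwrite(f"pics/{n}_fit.png",im[200:800,240:1040] if n=="top" else im[300:900,340:1140])
E
python3 m1.py
```

```text
game_red True True
   [ 0.4914 -0.3048  0.4534  0.02  ] 26.0 0.179
   [ 0.4911 -0.3048  0.4474  0.02  ] 25.6 0.177
   [ 0.4911 -0.3048  0.4474  0.02  ] 25.6 0.177
    single [ 0.4917 -0.3051  0.4543]
    single [ 0.4881 -0.3026  0.5153]
game_blue True True
   [ 0.4753 -0.0318 -0.1677  0.0203] -9.6 0.203
    single [ 0.4754 -0.0318 -0.3538]
    single [ 0.4737 -0.0333 -0.3676]
game_yellow True True
   [0.477  0.2431 0.1157 0.0202] 6.6 0.187
   [0.4764 0.2423 0.0851 0.0202] 4.9 0.19
   [0.4766 0.2425 0.0817 0.0189] 4.7 0.181
    single [0.4774 0.2433 0.1166]
    single [0.4735 0.2407 0.0929]
game_green True True
   [ 6.250e-01 -1.321e-01 -2.148e-01  5.000e-04] -12.3 0.286
   [ 6.241e-01 -1.322e-01 -2.478e-01 -6.000e-04] -14.2 0.288
   [ 6.256e-01 -1.323e-01 -2.397e-01  2.000e-04] -13.7 0.285
    single [ 0.6285 -0.1326 -0.2785]
    single [ 0.6228 -0.1329 -0.2804]
red [ 0.472   0.2387 -0.0013  0.0012] -0.1 0.296 [array([ 0.4748,  0.2402, -0.0067]), array([ 0.4704,  0.2367, -0.0172])]
blue [ 0.4752 -0.0343  0.298  -0.0005] 17.1 0.239 [array([ 0.4765, -0.034 ,  0.2933]), array([ 0.4741, -0.0371,  0.3384])]
yellow [ 0.4899 -0.3066 -0.1308  0.0019] -7.5 0.317 [array([ 0.4915, -0.3074, -0.1235]), array([ 0.4866, -0.3105, -0.1514])]
green [ 0.6685  0.0927 -0.2083 -0.0018] -11.9 0.191 [array([ 0.6703,  0.0954, -0.1686]), array([ 0.6675,  0.0921, -0.2108])]
```

View pics/top_fit.png

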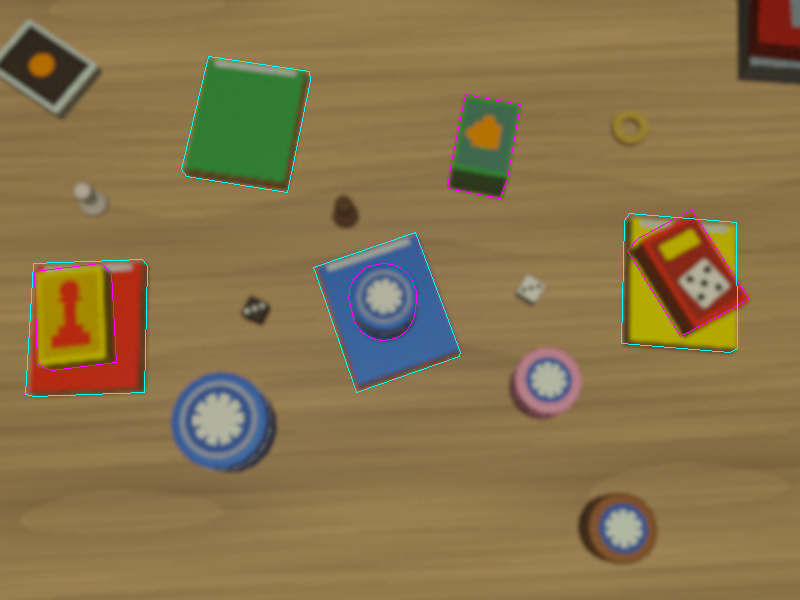

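View pics/scene_fit.png

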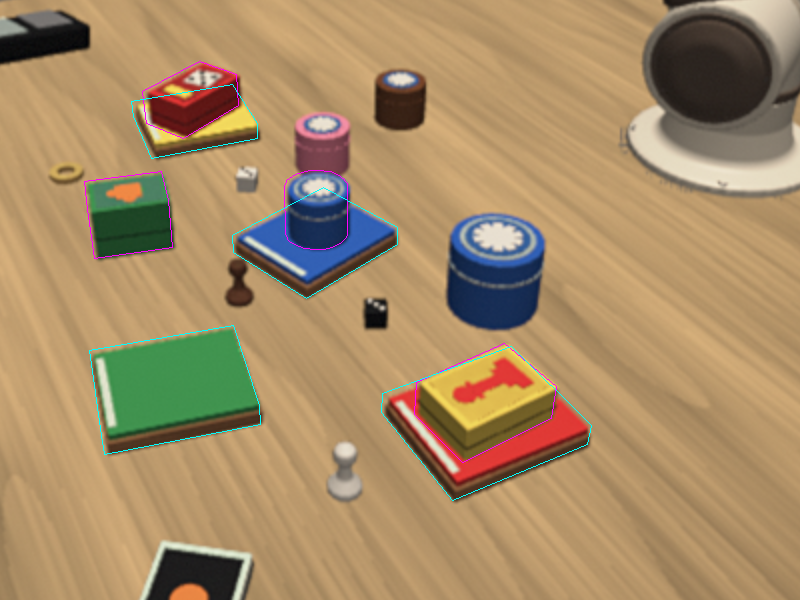

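```bash
cat >> h.py <<'E'
def look(x,y,yaw,z=0.25,off=0.05,goto=True):
    "hover with object in wrist view; yaw rad"
    env.goto([x-off*np.cos(yaw),y-off*np.sin(yaw),z],[-90,0,np.degrees(yaw)])
    env.dwell(0.3)
    return env.grab_frame("wrist")
def wmask(f,t,pt):
    l=env.trace(f,t); u,v=np.round(proj(f,pt)[0]).astype(int)
    l=[a for a in l if cv2.distanceTransform((~a["mask"]).astype(np.uint8),cv2.DIST_L2,5)[np.clip(v,0,479),np.clip(u,0,639)]<15]
    return l[0]["mask"] if l else None
E
python3 - <<'E'
from h import *
import pickle
G,ST=pickle.load(open("fit.pkl","rb"))
p=G["game_yellow"][0]
f=look(p[0],p[1],p[2]); print(env.read_state()["clock"],env.read_state()["joint_positions"].round(1))
im=f["image"].copy()
m=wmask(f,"game_yellow",[p[0],p[1],.052])
q,c=fit([(f,m)],DIM["game_yellow"],p,.02); print(p,q,c)
q4,c=fit([(f,m)],DIM["game_yellow"],p,.02,freez=True); print(q4,c)
o=np.clip(cv2.dilate(raster(solid(f,*q,DIM["game_yellow"],.02)),np.ones((5,5))),0,1)
ms=wmask(f,"stand_red",[*ST["red"][:2],.02])
qs,cs=fit([(f,ms)],DIM["stand"],ST["red"],0,occl=[o]); print(ST["red"],qs,cs)
cv2.polylines(im,[solid(f,*q,DIM["game_yellow"],.02).astype(int)],1,(255,0,255),1)
cv2.polylines(im,[solid(f,*qs,DIM["stand"],0).astype(int)],1,(255,255,0),1)
cv2.imwrite("pics/w1.png",im)
E
```

```text
5.275 [  48.3    6.2  -12.     0.   -71.8 -133.6]
[0.47661409 0.24253876 0.08171954 0.01886664] [0.47706969 0.24159696 0.07711028] 0.050553036239610494
[0.47917826 0.24178928 0.07067536 0.0096685 ] 0.02020562756659772Traceback (most recent call last):
  File "<stdin>", line 12, in <module>
  File "h.py", line 43, in fit
    r=minimize(cost,s,method="Nelder-Mead",options=dict(initial_simplex=sim,xatol=2e-3,fatol=1e-4,maxiter=400))
    res = _minimize_neldermead(fun, x0, args, callback, bounds=bounds,
                               **options)
    fsim[k] = func(sim[k])
              ~~~~^^^^^^^^
    fx = function(np.copy(x), *(wrapper_args + args))
  File "h.py", line 35, in cost
    mm=m.astype(float)
       ^^^^^^^^
AttributeError: 'NoneType' object has no attribute 'astype'
```

```bash
cat >> h.py <<'E'
def rpy(yaw): return [-90,0,np.degrees(yaw)]
def pick(x,y,yaw,z,zup=0.2,force=25,opening=1.0,fl=15):
    env.gripper_to(opening)
    env.goto([x,y,zup],rpy(yaw))
    env.move_straight([x,y,z+.05],rate=.2)
    hit=env.move_straight([x,y,z],rate=.06,force_limit=fl)
    print("down hit",hit,env.read_state()["position"].round(4))
    env.gripper_to(0.0,force); o=env.read_state()["opening"]; print("opening mm",o*87)
    env.move_straight([x,y,zup],rate=.12)
    s=env.read_state(); print("lifted",s["opening"]*87,s["force"].round(2),s["clock"])
def place(x,y,yaw,z,zup=0.2,opening=1.0,fl=6):
    env.goto([x,y,zup],rpy(yaw))
    env.move_straight([x,y,z+.03],rate=.15)
    env.dwell(.2)
    hit=env.move_straight([x,y,z-.004],rate=.03,force_limit=fl)
    s=env.read_state();print("place hit",hit,s["position"].round(4),s["force"].round(2))
    env.gripper_to(opening); env.dwell(.1)
    env.move_straight([x,y,zup],rate=.15)
    print("clock",env.read_state()["clock"])
E
python3 - <<'E'
from h import *
pick(.477,.242,.078,.027)
E
```

```text
down hit False [0.4773 0.2422 0.0273]
opening mm 0.5352545764982573
lifted 0.3667130618395509 [-0.17  0.39 -0.69] 10.8417
```

The jaws closed fully, so the grasp missed. I'll look.

```bash
python3 - <<'E'
from h import *
for n in ["scene","wrist","top"]:
    f=env.grab_frame(n); cv2.imwrite(f"pics/{n}_2.png",f["image"])
E
```

```text
(no output)
```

View pics/scene_2.png

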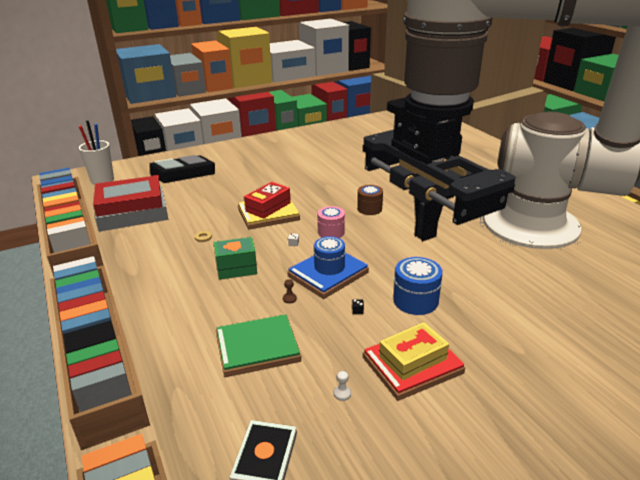

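View pics/wrist_2.png

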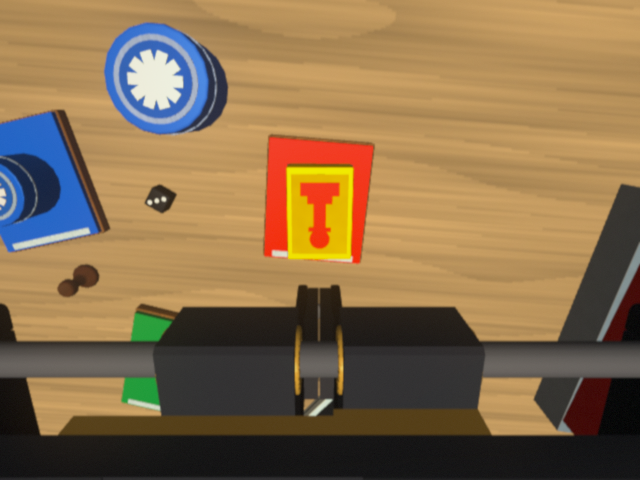

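View pics/top_2.png

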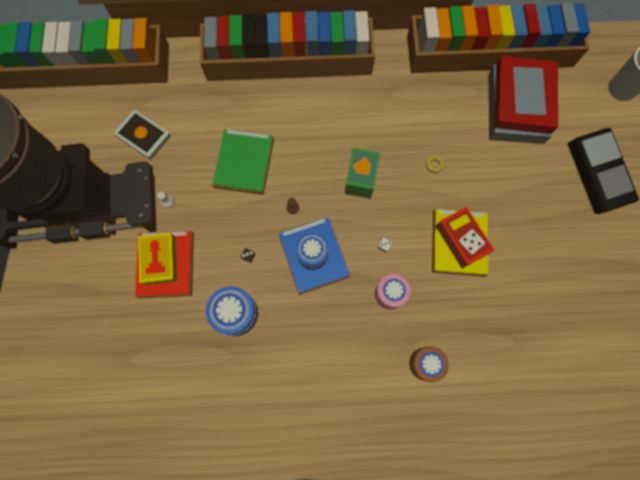

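```bash
python3 - <<'E'
from h import *
s=env.read_state(); print(s["position"],s["tool_rot"],s["joint_positions"],s["clock"])
for n in ["scene","wrist","top"]:
    f=env.grab_frame(n); print(n,f["position"],f["orientation"],proj(f,s["position"]))
    print(proj(f,[s["position"]+Rm(s["tool_rot"])@np.array([a,0,0]) for a in (-.05,0.05)]))
E
```

```text
[0.47678362 0.24179352 0.19938101] [-9.00460252e+01  5.97081879e-02  4.46783790e+00] [ 4.42820075e+01  1.28216293e+01 -1.12084586e+01 -3.14923544e-03
 -6.60452454e+01 -1.29812865e+02] 10.9917
scene [0.86184084 0.72663836 0.60228464] [ 57.31954129   0.9238865  153.56669242] [[421.06551854 257.79125117]]
[[449.6297484  246.93953272]
 [390.78219556 269.29606318]]
wrist [0.39520864 0.23495006 0.39510953] [-1.70714917e+01  2.67388974e-02  9.44566986e+01] [[319.57696501 280.21043138]]
[[319.63853747 186.31942319]
 [319.52342254 361.85661674]]
top [ 0.28730655 -0.03678956  0.84304019] [ 14.27670139  -0.21191484 -92.60653983] [[119.87259341 234.14152022]]
[[120.46244494 268.0222965 ]
 [119.30406453 201.48550564]]
```

```bash
python3 - <<'E'
from h import *
im=cv2.imread("pics/scene_2.png")[140:290,340:540]; im=cv2.resize(im,(800,600),interpolation=cv2.INTER_CUBIC)
cv2.circle(im,(int((421-340)*4),int((257.8-140)*4)),4,(0,0,255),-1)
cv2.imwrite("pics/z.png",im)
E
```

```text
(no output)
```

View pics/z.png

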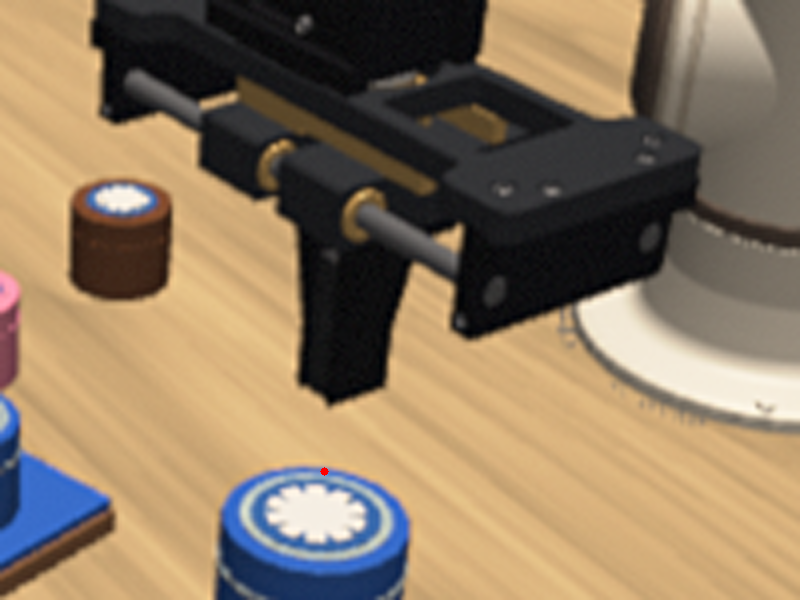

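```bash
python3 - <<'E'
from h import *
from scipy.optimize import least_squares
s=env.read_state(); f=env.grab_frame("scene"); Rt=Rm(s["tool_rot"])
g=lambda p: proj(f,s["position"]+Rt@p)[0]
for name,fn in (("xy",lambda q:np.array([q[0],q[1],0])),("yz",lambda q:np.array([0,q[0],q[1]]))):
    r=least_squares(lambda q:g(fn(q))-[425.8,236.3],[0,0]); print(name,r.x)
# measured quad edge directions check
C=np.array([[302,383],[330,405],[385,387]])/4+[340,140]
r=least_squares(lambda q:np.r_[g([q[0],q[1],q[2]])-C[0],g([q[0]-0*q[3],q[1],q[2]+q[3]])-C[1],g([q[0]+q[4],q[1],q[2]+q[3]])-C[2]],[0,0,0,.01,.01]); print(r.x,r.cost)
w=env.grab_frame("wrist")
for b in (0,-.01,-.02,-.03): print(b,[proj(w,s["position"]+Rt@np.array([a,b,0]))[0].round(1) for a in (-.0095,0,.0095)])
E
```

```text
xy [-0.0044524 -0.031641 ]
yz [-0.03552382  0.00473845]
[-1.86684885  1.64594965 -2.0898187   0.0831931  -0.12215792] 0.2000102381465656
0 [array([319.7, 263.5]), array([319.7, 280.3]), array([319.7, 296.6])]
-0.01 [array([319.7, 270.4]), array([319.7, 287.9]), array([319.7, 305. ])]
-0.02 [array([319.8, 278.1]), array([319.8, 296.4]), array([319.8, 314.1])]
-0.03 [array([319.9, 286.6]), array([319.9, 305.7]), array([319.8, 324.2])]
```

```bash
python3 - <<'E'
import cv2
im=cv2.imread("pics/wrist_2.png")[270:430,215:425]; cv2.imwrite("pics/z2.png",cv2.resize(im,(787,600),interpolation=cv2.INTER_CUBIC)*2)
E
```

```text
(no output)
```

View pics/z2.png

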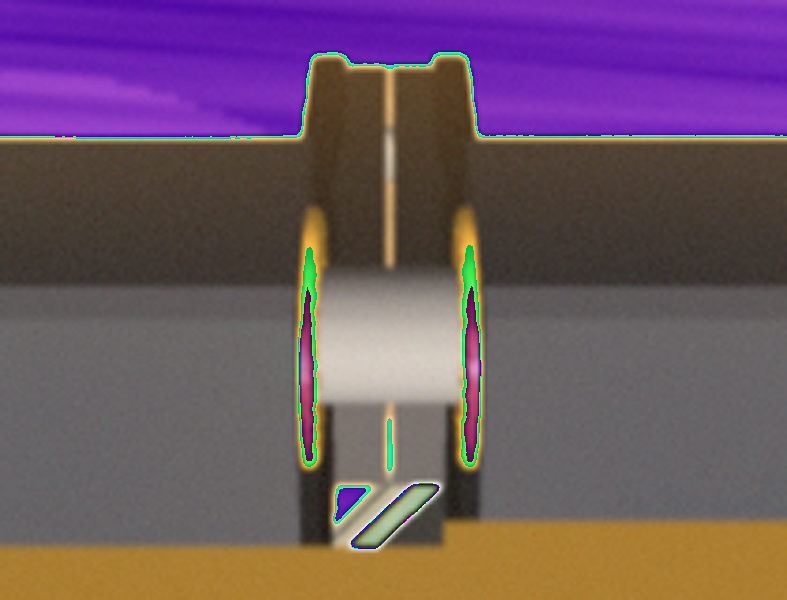

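The pictures show the real fingertips about 30 mm behind the reported TCP: in the scene view they are at (426,236) where the projection gives (421,258). The wrist view gives the same offset. I'll check it by touching the empty green stand with the fingers shut.

```bash
python3 - <<'E'
from h import *
env.goto([.669,.094,.12],rpy(-.2)); env.dwell(.2)
env.move_straight([.669,.094,.045],rate=.15); env.dwell(.2)
print(env.move_straight([.669,.094,-.03],rate=.03,force_limit=4)); s=env.read_state(); print(s["position"],s["force"],s["clock"])
f=env.grab_frame("scene"); cv2.imwrite("pics/touch.png",f["image"][200:440,140:460])
print(proj(f,s["position"]))
env.move_straight([.669,.094,.12],rate=.2)
E
```

```text
True
[ 0.66897219  0.09396742 -0.01328062] [-0.54911716  0.08711178  4.04711173] 15.0333
[[257.3035623  353.89688101]]
```

View pics/touch.png

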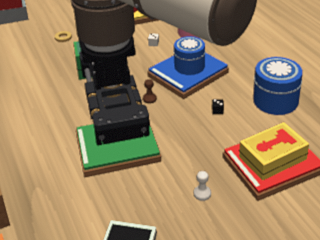

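Contact came at reported z = -0.0133, where the stand top is at 0.020. So the real tips are 33 mm above the reported TCP, and I'll correct for that. Now the yellow grasp again.

```bash
python3 - <<'E'
import re
s=open("h.py").read()
s=s.replace("def pick(","D=0.0333 # true tip height = reported z + D\ndef pick(").replace("    env.gripper_to(opening)\n    env.goto","    z-=D; zup-=D\n    env.gripper_to(opening)\n    env.goto",1)
s=s.replace("fl=6):\n    env.goto","fl=6):\n    z-=D; zup-=D\n    env.goto")
open("h.py","w").write(s)
E
python3 - <<'E'
from h import *
pick(.477,.242,.078,.025,zup=.16)
f=env.grab_frame("scene"); cv2.imwrite("pics/s3.png",f["image"])
f=env.grab_frame("wrist"); cv2.imwrite("pics/w3.png",f["image"])
E
```

```text
down hit False [ 0.4773  0.2422 -0.008 ]
opening mm 57.56427558348965
lifted 58.08801263242268 [ 0.44 -0.32 -1.87] 21.8333
```

View pics/s3.png

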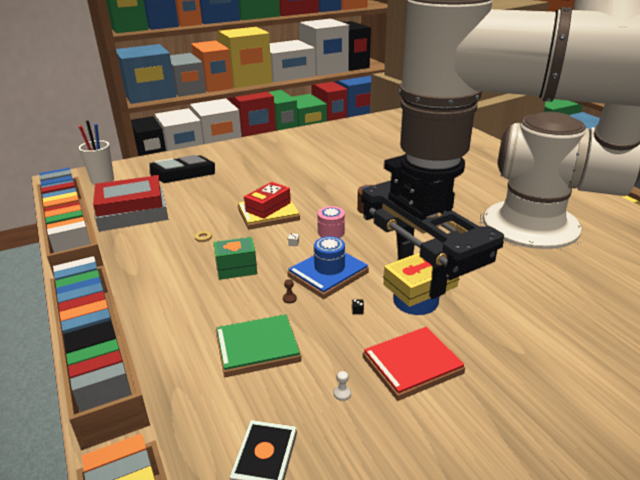

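View pics/w3.png

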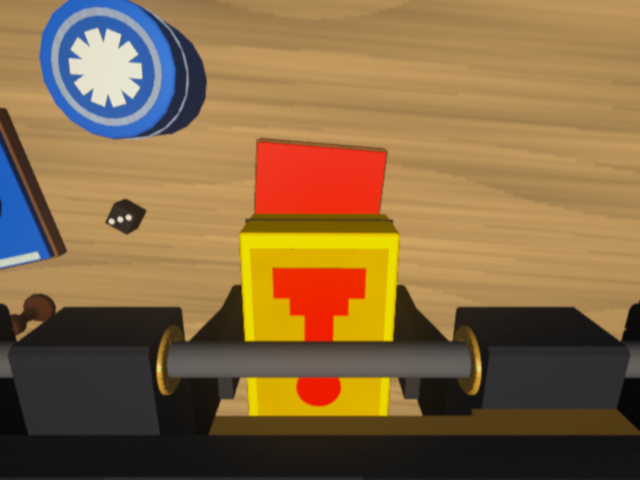

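```bash
python3 - <<'E'
from h import *
import pickle
place(.669,.094,-.2,.0255,zup=.16)
# clear view, measure
env.goto([.5,0.08,.2],rpy(0)); env.dwell(.2)
fr={}
for n in ["top","scene"]:
    f=env.grab_frame(n); fr[n]=f; cv2.imwrite(f"pics/{n}_4.png",f["image"])
    for t in ["game_yellow","stand_green","stand_red","game_red","stand_yellow"]: f["m_"+t]=env.trace(f,t)
pickle.dump(fr,open("fr2.pkl","wb"))
E
```

```text
place hit True [ 0.6687  0.0939 -0.0082] [-0.32  1.03  4.18]
clock 26.825
```

View pics/scene_4.png

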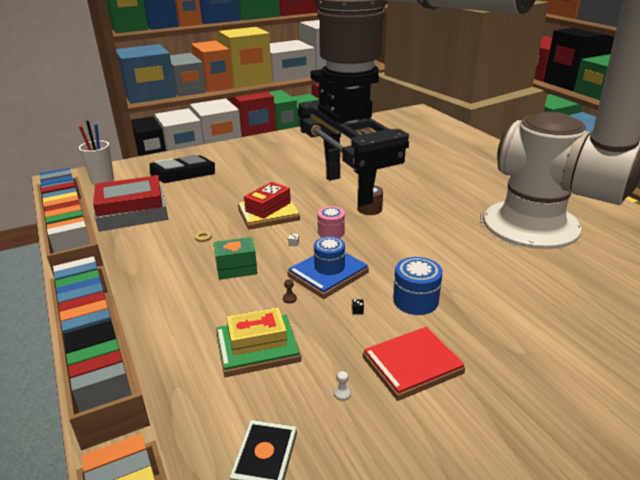

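View pics/top_4.png

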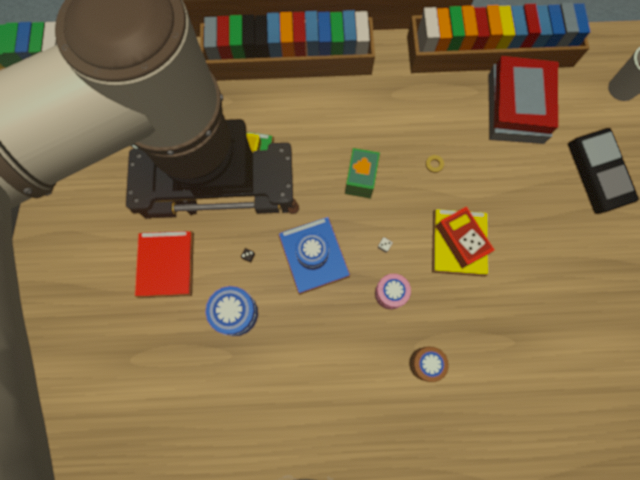

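```bash
python3 - <<'E'
from h import *
import pickle
fr=pickle.load(open("fr2.pkl","rb")); G,ST=pickle.load(open("fit.pkl","rb")); T,S=fr["top"],fr["scene"]
mt,ms=T["m_stand_red"][0]["mask"],S["m_stand_red"][0]["mask"]
print("red joint",fit([(T,mt),(S,ms)],DIM["stand"],ST["red"],0,freez=True))
print("top",fit([(T,mt)],DIM["stand"],ST["red"],0)); print("scene",fit([(S,ms)],DIM["stand"],ST["red"],0))
for t in ("game_red",):
    p=G[t][0]
    f=look(p[0],p[1],p[2],z=.2,off=.05); cv2.imwrite("pics/w5.png",f["image"])
    m=wmask(f,t,[p[0],p[1],.06]); print("wrist",None if m is None else fit([(f,m)],DIM[t],p,.02), None if m is None else fit([(f,m)],DIM[t],p,.02,freez=True))
    m2=wmask(f,"stand_yellow",[ST["yellow"][0]-.04,ST["yellow"][1]+.03,.02])
    o=np.clip(cv2.dilate(raster(solid(f,p[0],p[1],p[2],DIM[t],.02)),np.ones((9,9))),0,1)
    if m2 is not None: print("stand_y",fit([(f,m2)],DIM["stand"],ST["yellow"],0,occl=[o]))
E
```

```text
red joint (array([ 0.47298934,  0.23894334, -0.0145105 , -0.0025685 ]), np.float64(0.16426941741539797))
top (array([ 0.47314622,  0.23824025, -0.00054459]), np.float64(0.07787745492193125))
scene (array([ 0.47261447,  0.23930927, -0.02799477]), np.float64(0.09008109958396968))
wrist (array([ 0.48923443, -0.30565608,  0.43521517]), np.float64(0.05168579813174296)) (array([ 0.49227039, -0.3038871 ,  0.44993316,  0.00927891]), np.float64(0.02118905185497342))
stand_y (array([ 0.48932944, -0.30689963, -0.13030926]), np.float64(0.10526941158172329))
```

View pics/w5.png

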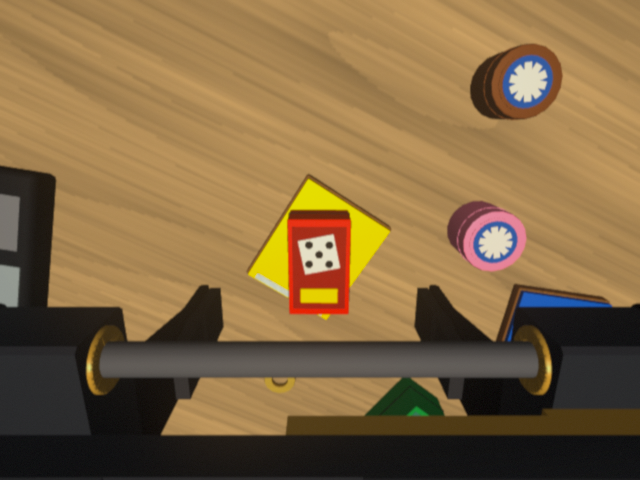

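```bash
python3 - <<'E'
from h import *
pick(.491,-.3045,.45,.027,zup=.16)
place(.473,.239,-.01,.0275,zup=.17)
import pickle
G,ST=pickle.load(open("fit.pkl","rb"))
# look at yellow on green, with red stand seen by fixed cams
f=look(.669,.094,-.2,z=.17,off=.05); cv2.imwrite("pics/w6.png",f["image"])
m=wmask(f,"game_yellow",[.669,.094,.05]); print(fit([(f,m)],DIM["game_yellow"],(.669,.094,-.2),.02),fit([(f,m)],DIM["game_yellow"],(.669,.094,-.2),.02,freez=True))
s=env.grab_frame("scene"); cv2.imwrite("pics/s6.png",s["image"]); pickle.dump(s,open("s6.pkl","wb"))
t=env.grab_frame("top"); cv2.imwrite("pics/t6.png",t["image"])
for q in (s,t):
    m=env.trace(q,"game_red"); m=m[0]["mask"] if m else None
    if m is not None and m.sum()>500: print(fit([(q,m)],DIM["game_red"],(.473,.239,0),.02))
    m=env.trace(q,"game_yellow"); m=m[0]["mask"] if m else None
    if m is not None and m.sum()>500: print("y",fit([(q,m)],DIM["game_yellow"],(.669,.094,-.2),.02))
E
```

```text
down hit False [ 0.4913 -0.3046 -0.006 ]
opening mm 56.11988633414341
lifted 55.802016721814 [-0.07  0.14 -2.01] 34.4667
place hit True [ 0.4728  0.2388 -0.0063] [-1.17 -0.53  5.35]
clock 40.5
(array([ 0.66861184,  0.09313854, -0.20275745]), np.float64(0.05458160729080365)) (array([ 0.67115104,  0.09244945, -0.20664116,  0.01117183]), np.float64(0.017490370499571216))
(array([0.4687505 , 0.23713471, 0.02237076]), np.float64(0.06072596875594102))
y (array([ 0.66685948,  0.0935949 , -0.23036991]), np.float64(0.07306033112642928))
(array([ 0.47066234,  0.2391698 , -0.00956312]), np.float64(0.08899548374428455))
y (array([ 0.66674081,  0.0953458 , -0.18937448]), np.float64(0.3723671229498088))
```

View pics/s6.png

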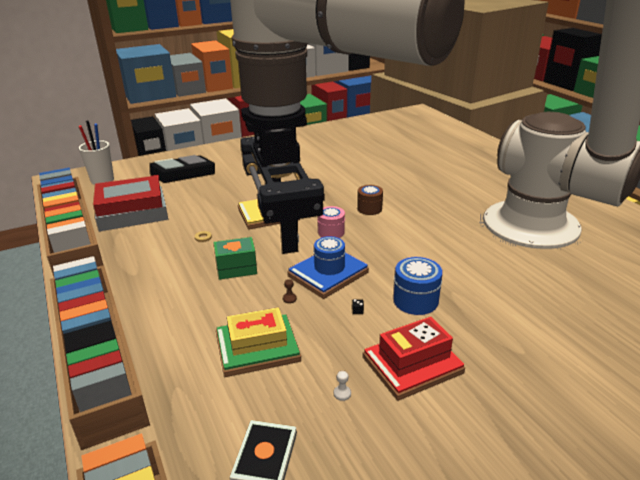

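View pics/t6.png

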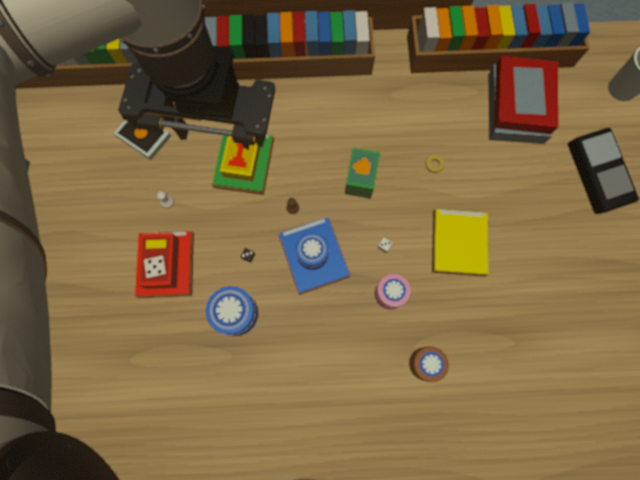

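View pics/w6.png

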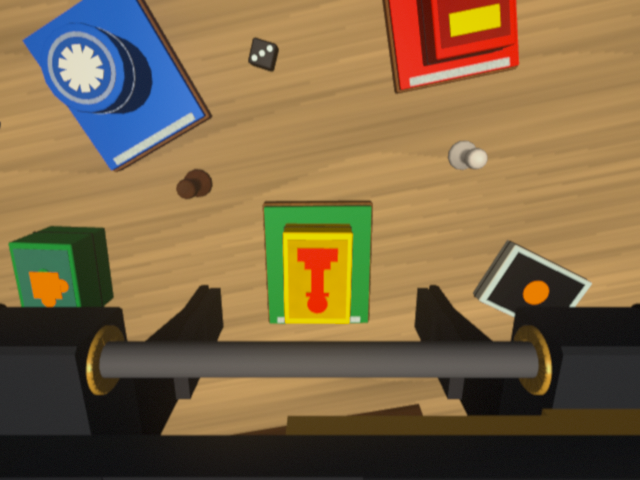

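```bash
python3 - <<'E'
from h import *
pick(.6685,.0935,-.203,.025,zup=.15)
t=env.grab_frame("top"); r=[]
m=env.trace(t,"stand_yellow")[0]["mask"]; q,c=fit([(t,m)],DIM["stand"],(.4895,-.307,-.13),0); print(q,c)
assert np.hypot(q[0]-.4895,q[1]+.307)<.006
x,y,a=(q+[.4885,-.307,-.13])/2; print(x,y,a)
place(x,y,a,.0255,zup=.16)
env.goto([.42,.05,.2],rpy(0)); env.dwell(.2)
for n in ("top","scene"):
    f=env.grab_frame(n); cv2.imwrite(f"pics/{n}_7.png",f["image"])
    for g,st in (("game_yellow","stand_yellow"),("game_red","stand_red"),("game_blue","stand_blue")):
        c=dict(game_yellow=(x,y,a),game_red=(.473,.239,0),game_blue=(.475,-.034,0))[g]
        mg=wmask(f,g,[c[0],c[1],.06]); 
        if mg is None: print(n,g,"none"); continue
        p,e=fit([(f,mg)],DIM[g],c,.02,g=="game_blue")
        ms=env.trace(f,st)
        o=np.clip(cv2.dilate(raster(solid(f,*p,DIM[g],.02,g=="game_blue")),np.ones((5,5))),0,1)
        s0=c if g!="game_blue" else (.475,-.034,.3)
        s,es=fit([(f,ms[0]["mask"])],DIM["stand"],s0,0,occl=[o]) if ms else (None,0)
        print(n,g,p.round(4),round(e,3),"stand",s,round(es,3))
print(env.read_state()["clock"])
E
```

```text
down hit False [ 0.6689  0.0936 -0.0079]
opening mm 57.68437541319726
lifted 57.630345258816725 [ 0.21  0.32 -1.53] 45.95
[ 0.49043022 -0.30445169 -0.10868852] 0.06150784044756449
0.4894651076222394 -0.30572584442819606 -0.11934426207745646
place hit True [ 0.4892 -0.3056 -0.0083] [0.93 0.39 3.43]
clock 51.6
top game_yellow [ 0.4893 -0.305  -0.1148] 0.055 stand [ 0.49022255 -0.30617589 -0.11166972] 0.252
top game_red [0.4449 0.2434 1.049 ] 3.431 stand [0.45097927 0.24976521 0.94608996] 7.932
top game_blue [ 0.4676 -0.0446  0.0531] 10.485 stand [ 0.47837033 -0.03474257  0.2964214 ] 1.613
scene game_yellow [ 0.487  -0.3053 -0.2294] 0.111 stand [ 0.48632255 -0.31141867 -0.16381842] 0.166
scene game_red [ 0.4696  0.2381 -0.0236] 0.045 stand [ 0.46966633  0.2371157  -0.01697207] 0.087
scene game_blue [ 0.4132 -0.1429  1.8378] 0.203 stand [ 0.47624456 -0.03484849  0.30686376] 0.509
53.8833
```

View pics/scene_7.png

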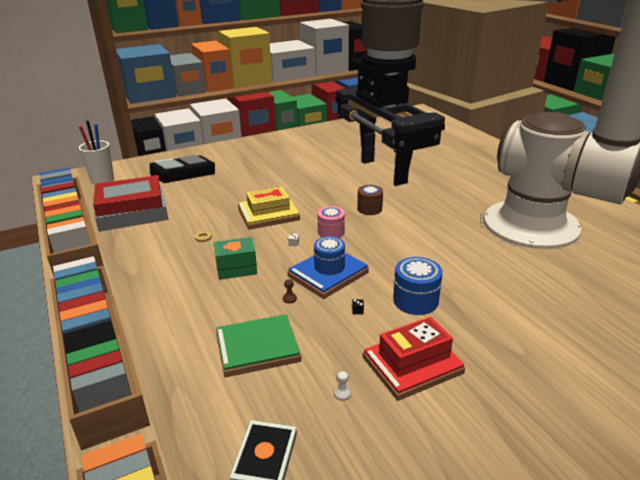

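View pics/top_7.png

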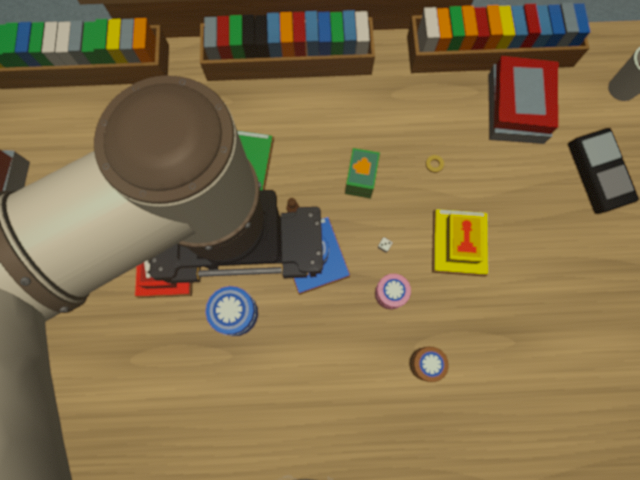

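```bash
python3 - <<'E'
from h import *
f=look(.475,-.034,.3,z=.2,off=.05); cv2.imwrite("pics/w8.png",f["image"])
mg=wmask(f,"game_blue",[.475,-.033,.07]); ms=wmask(f,"stand_blue",[.44,-.034,.02])
p,e=fit([(f,mg)],DIM["game_blue"],(.475,-.033,0),.02,True)
o=np.clip(cv2.dilate(raster(solid(f,*p,DIM["game_blue"],.02,True)),np.ones((5,5))),0,1)
print("blue",p,e,"stand",fit([(f,ms)],DIM["stand"],(.475,-.034,.3),0,occl=[o]))
g=(.625,-.132,-.245)
f=look(*g,z=.2,off=.05); cv2.imwrite("pics/w9.png",f["image"])
m=wmask(f,"game_green",[g[0],g[1],.05])
print("green",None if m is None else (fit([(f,m)],DIM["game_green"],g,0),fit([(f,m)],DIM["game_green"],g,0,freez=True)))
t=env.grab_frame("top"); m=wmask(t,"stand_green",[.668,.093,.02]); print(None if m is None else fit([(t,m)],DIM["stand"],(.668,.093,-.2),0))
t=env.grab_frame("scene"); m=wmask(t,"stand_green",[.668,.093,.02]); print(None if m is None else fit([(t,m)],DIM["stand"],(.668,.093,-.2),0))
E
```

```text
Traceback (most recent call last):
  File "h.py", line 43, in fit
    r=minimize(cost,s,method="Nelder-Mead",options=dict(initial_simplex=sim,xatol=2e-3,fatol=1e-4,maxiter=400))
  File "h.py", line 35, in cost
    mm=m.astype(float)
       ^^^^^^^^
AttributeError: 'NoneType' object has no attribute 'astype'
```

View pics/w8.png

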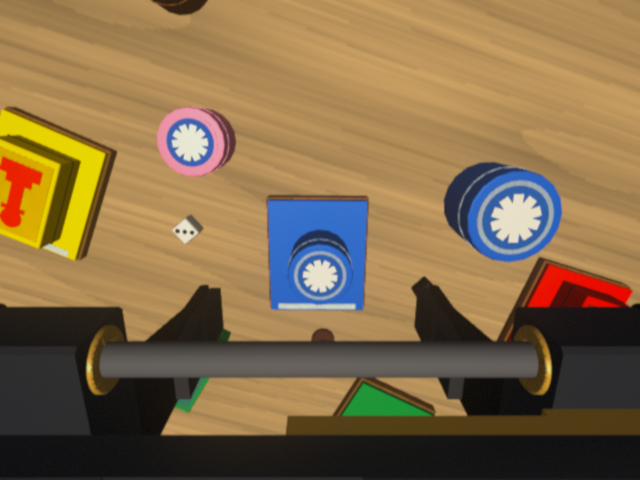

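```bash
python3 - <<'E'
from h import *
f=env.grab_frame("wrist")
for dz in (0,-.01):
    lid=back(f,[320,272],.07+dz)[0]; c=back(f,[[269,198],[368,198],[364,309],[271,308]],.02+dz)
    print(dz,lid,"stand",c.mean(0),np.linalg.norm(np.diff(c,axis=0),axis=1))
    print("off",lid-c.mean(0))
im=f["image"].copy()
cv2.polylines(im,[solid(f,.4753,-.0318,0,DIM["game_blue"],.01,True).astype(int)],1,(255,0,255),1)
cv2.polylines(im,[solid(f,.4752,-.0343,.298,DIM["stand"],-.01).astype(int)],1,(0,255,255),1)
cv2.imwrite("pics/w8b.png",cv2.resize(im[160:340,200:440],(800,600)))
g=(.625,-.132,-.245)
f=look(*g,z=.2,off=.05); cv2.imwrite("pics/w9.png",f["image"])
m=wmask(f,"game_green",[g[0],g[1],.05])
print("green",None if m is None else (fit([(f,m)],DIM["game_green"],g,0),fit([(f,m)],DIM["game_green"],g,0,freez=True)))
t=env.grab_frame("top"); m=wmask(t,"stand_green",[.668,.093,.02]); print(None if m is None else fit([(t,m)],DIM["stand"],(.668,.093,-.2),0))
t=env.grab_frame("scene"); m=wmask(t,"stand_green",[.668,.093,.02]); print(None if m is None else fit([(t,m)],DIM["stand"],(.668,.093,-.2),0))
print(env.read_state()["clock"])
E
```

```text
0 [ 0.47143681 -0.03372242  0.07      ] stand [ 0.47412559 -0.03479116  0.02      ] [0.09459642 0.11715039 0.09688925]
off [-0.00268879  0.00106874  0.05      ]
-0.01 [ 0.47520152 -0.0325114   0.06      ] stand [ 0.47746069 -0.03376982  0.01      ] [0.09711523 0.12026974 0.09946911]
off [-0.00225917  0.00125842  0.05      ]
green ((array([ 0.62673439, -0.13246458, -0.24415637]), np.float64(0.07648393791186786)), (array([ 0.63094902, -0.13342203, -0.23017126, -0.01512116]), np.float64(0.025743839933332523)))
None
(array([ 0.66839516,  0.09282922, -0.20599331]), np.float64(0.078190263447151))
56.2583
```

View pics/w8b.png

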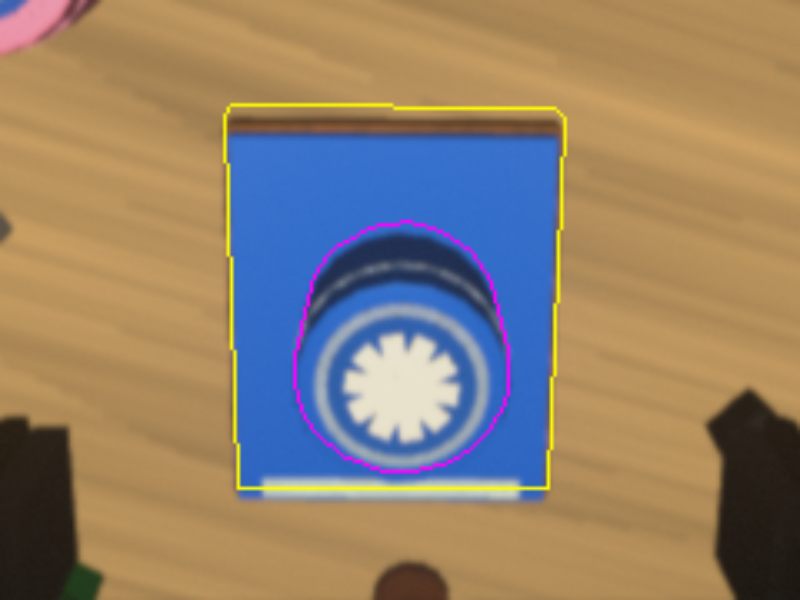

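View pics/w9.png

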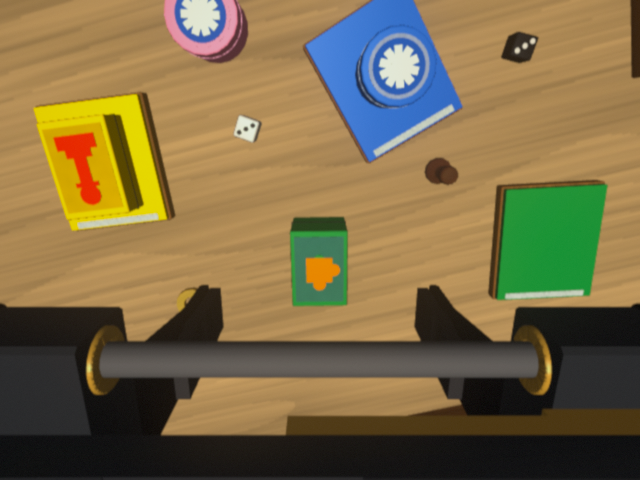

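```bash
python3 - <<'E'
from h import *
pick(.6265,-.1325,-.245,.02,zup=.16)
place(.6688,.0935,-.2,.0405,zup=.19)
env.goto([.45,-.15,.2],rpy(0)); env.dwell(.2)
for n in ("top","scene"):
    f=env.grab_frame(n); cv2.imwrite(f"pics/{n}_9.png",f["image"])
    m=wmask(f,"game_green",[.669,.0935,.07]); print(n,None if m is None else fit([(f,m)],DIM["game_green"],(.669,.0935,-.2),.02))
print(env.read_state()["clock"])
E
```

```text
down hit False [ 0.6269 -0.1326 -0.013 ]
opening mm 52.00132764564774
lifted 51.75894325920105 [-0.41 -0.41 -2.48] 60.5167
place hit True [0.6685 0.0934 0.0067] [-1.12 -0.87  4.08]
clock 65.65
top None
scene None
67.3
```

View pics/scene_9.png

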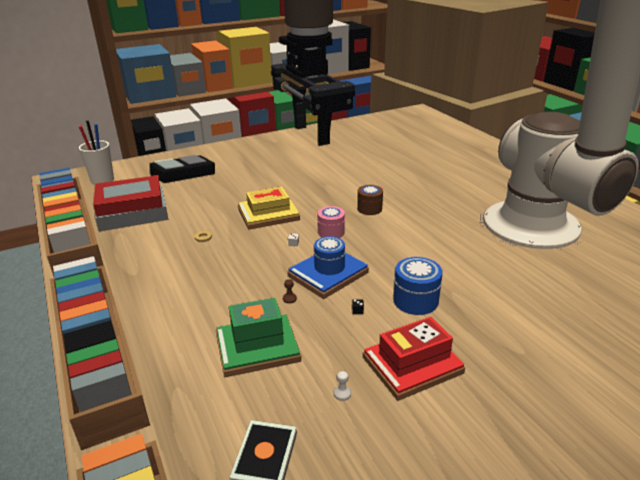

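View pics/top_9.png

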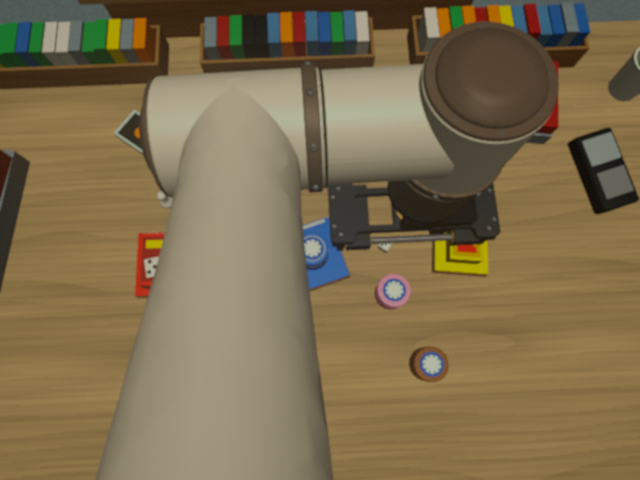

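Green is on its stand in the scene view (257,325). I'll clear the arm and check all four from above.

```bash
python3 - <<'E'
from h import *
env.set_joints([-58.98,22.042,.453,0,-68.411,-14.817]); env.dwell(.3)
ex=dict(game_red=(.473,.239,-.01),game_yellow=(.4895,-.306,-.12),game_green=(.669,.0935,-.2),game_blue=(.475,-.034,.298))
for n in ("top","scene"):
    f=env.grab_frame(n); big=cv2.resize(f["image"],(1280,960))
    for t,c in ex.items():
        m=wmask(f,t,[c[0],c[1],.06])
        if m is not None and m.sum()<3000: print(n,t,fit([(f,m)],DIM[t],c,.02,t=="game_blue"))
        cv2.polylines(big,[(solid(f,*c,DIM[t],.02,t=="game_blue")*2).astype(int)],1,(255,0,255),1)
        cv2.polylines(big,[(solid(f,*c,DIM["stand"],0)*2).astype(int)],1,(255,255,0),1)
    cv2.imwrite(f"pics/{n}_10.png",big[200:800,240:1040] if n=="top" else big[300:900,340:1140])
E
```

```text
top game_red (array([ 0.4716277 ,  0.23986729, -0.03397922]), np.float64(0.11233013244398443))
top game_yellow (array([ 0.49035385, -0.3059556 , -0.14135717]), np.float64(0.08217845536434819))
top game_green (array([ 0.66856991,  0.09469691, -0.18104198]), np.float64(0.07715165176082794))
top game_blue (array([ 0.4754326 , -0.03154706,  0.11620655]), np.float64(0.12571828731492596))
scene game_yellow (array([ 0.48582597, -0.30902939, -0.25511174]), np.float64(0.1574945533769063))
scene game_green (array([ 0.66773388,  0.09359527, -0.20861741]), np.float64(0.045498560375749966))
scene game_blue (array([ 0.47383475, -0.03315562,  0.09351152]), np.float64(0.06631268436578172))
```

View pics/top_10.png

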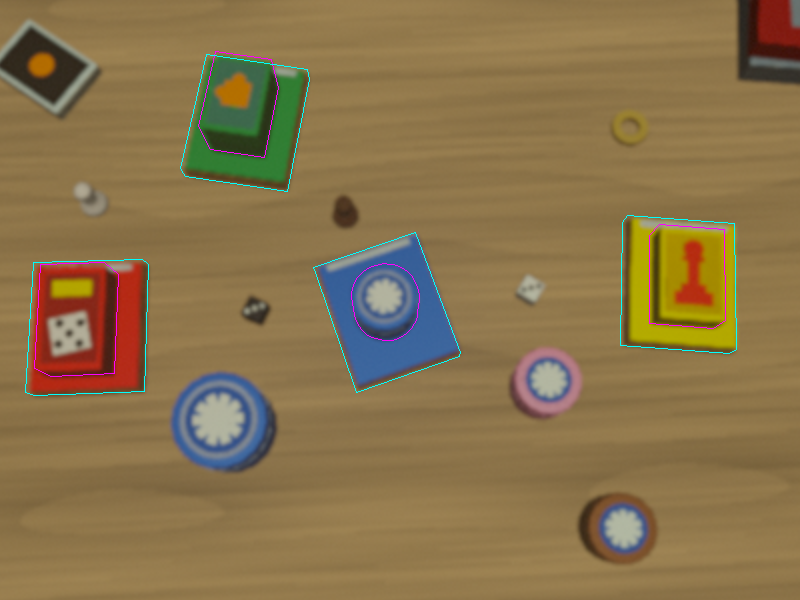

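View pics/scene_10.png

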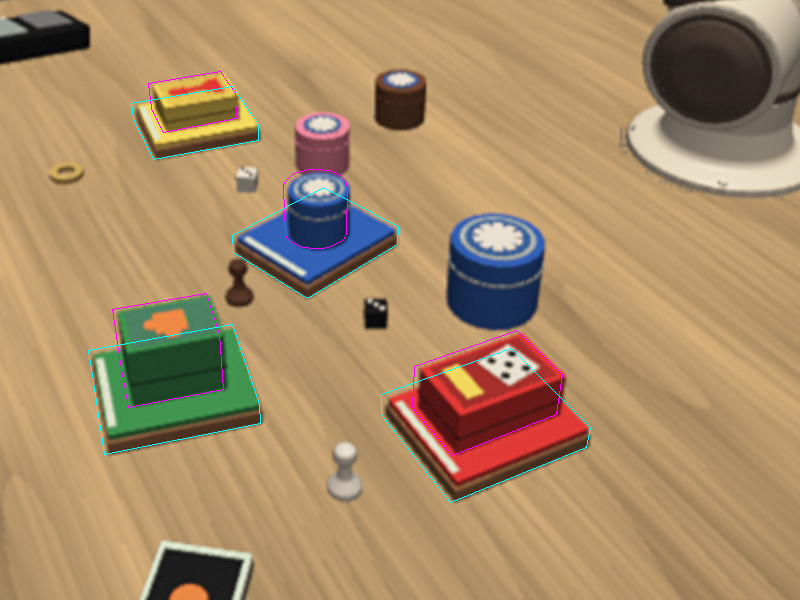

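Each game matches its expected outline to within about 4 mm, with the games flat on their stands. I'm handing the job in.

```bash
python3 - <<'E'
from workcell import env
print(env.read_state()["clock"]); env.close_job()
E
```

```text
70.0083
the job is handed in; nothing more can be done
```

All four games are on the stands of their own colours and released. I handed the job in at 70 s, and no verdict was reported.

**What I did:**
- I moved yellow from the red stand to the green stand, then red from the yellow stand to the red stand, then yellow to the yellow stand.
- Once those were right, I moved the green game from the counter to the green stand.
- The small blue tin was already on the blue stand, about 3 mm from the centre, so I left it. I did not touch the large blue, pink and brown tins.

**Last checks:** The final top view puts every game within about 3 mm of its stand's centre and about 0.04 rad of square. All four look flat, and the arm was clear of everything.

**What failed or disagreed:**
- **First grasp:** it closed on air above the yellow game. The real fingertips sit 33 mm above the reported TCP. I confirmed this in the pictures and by touching the empty green stand, then corrected every later move.
- **Scene-camera yaw for yellow:** it read about -0.25 rad from a poor mask, against -0.14 from above and -0.12 commanded. I trusted the top view, and I did not resolve the difference.
- **Wrist-camera heights:** single-view fits came out 9 to 15 mm low. The positions agreed with the other cameras to within about 5 mm, so I used the two-view heights.
- **Missing masks:** the final scene view gave no separate fit for red, and in one earlier check the green game's mask was missing in both views.

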